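# Switch off one radio switch with a light touch

## Task

Switch off the dust extractor: with the fingertips, gently press down the raised end with the white dot on the green rocker switch until the rocker has tipped fully over to that side, then draw the hand clear. Leave the yellow and red switches alone, still on, and do not lift or shove the green switch box or disturb the things around it.

Things in the scene. Friction and masses are not known exactly. Their poses are not given: they have to be found in the camera images.
- box_green: grey battery radio switch box with the green rocker, loose on the worktop on rubber feet, 80 mm (its x) by 104 mm (its y), top face 43 mm and bezel 48 mm high, about 0.5 kg; origin at the centre of its underside, z up; the rocker lies along its x axis with the white dot at the -x end
- rocker_green (a joint): tilt of the green rocker (a paddle 57 mm long, 34 mm wide, pivoted at its middle 50 mm above the worktop): +0.2 rad = ON, dotted end fully up; -0.2 rad = OFF, dotted end fully down; starts at +0.15 to +0.2; stiff by friction (about 3 N on the dot moves it) and stays where it is left; hard stops at both ends
- dot_green (a point): centre of the white dot, 14 mm across, on the upper face of the green rocker, 18.5 mm from the pivot toward the box's -x side; about 60 mm above the worktop when ON, 53 mm when OFF; pressing it straight down turns the rocker OFF
- box_yellow: grey battery radio switch box with the yellow rocker, loose on the worktop on rubber feet, 80 mm (its x) by 104 mm (its y), top face 43 mm and bezel 48 mm high, about 0.5 kg; origin at the centre of its underside, z up; the rocker lies along its x axis with the white dot at the -x end
- rocker_yellow (a joint): tilt of the yellow rocker (a paddle 57 mm long, 34 mm wide, pivoted at its middle 50 mm above the worktop): +0.2 rad = ON, dotted end fully up; -0.2 rad = OFF, dotted end fully down; starts at +0.15 to +0.2; stiff by friction (about 3 N on the dot moves it) and stays where it is left; hard stops at both ends
- dot_yellow (a point): centre of the white dot, 14 mm across, on the upper face of the yellow rocker, 18.5 mm from the pivot toward the box's -x side; about 60 mm above the worktop when ON, 53 mm when OFF; pressing it straight down turns the rocker OFF
- box_red: grey battery radio switch box with the red rocker, loose on the worktop on rubber feet, 80 mm (its x) by 104 mm (its y), top face 43 mm and bezel 48 mm high, about 0.5 kg; origin at the centre of its underside, z up; the rocker lies along its x axis with the white dot at the -x end
- rocker_red (a joint): tilt of the red rocker (a paddle 57 mm long, 34 mm wide, pivoted at its middle 50 mm above the worktop): +0.2 rad = ON, dotted end fully up; -0.2 rad = OFF, dotted end fully down; starts at +0.15 to +0.2; stiff by friction (about 3 N on the dot moves it) and stays where it is left; hard stops at both ends
- dot_red (a point): centre of the white dot, 14 mm across, on the upper face of the red rocker, 18.5 mm from the pivot toward the box's -x side; about 60 mm above the worktop when ON, 53 mm when OFF; pressing it straight down turns the rocker OFF
- jar: clear jar of screws with a red lid, 68 mm across, 92 mm high, standing loose; origin at the centre of its underside
- tape: yellow tape measure, 36 x 82 x 67 mm, standing loose; origin at the centre of its underside
- roll: roll of masking tape, 98 mm across, 36 mm high, lying loose; origin at the centre of its underside
- pen: black and white marker, 138 mm long (its y), 18 mm high, lying loose; origin at the centre of its underside
- chest_corner (a point): a point on the near right upright corner of the black steel tool chest that stands fixed at the back left of the worktop, 362 mm high: it fills the space to the left (+y) of and beyond (+x) this point; keep arm and gripper clear of it when swinging over from the left
Mind the look-alikes: they are no part of the job. What is shaped like the box_green but purple is not meant.

How it is judged:
By the outcome, as a careful person would: the job done as asked, in the order asked, and still so for the second after the job is handed in, with the robot touching nothing.
It also fails if it takes over 29 s, if anything falls off the work surface, if the arm or the gripper's body presses on something with over 40 N, if the wrist force passes 120 N, or if a joint passes its speed limit or range.

## Robot

A 7-joint arm with a two-finger parallel gripper is mounted at the origin on the work surface; the furniture and walls round the work are solid. World frame = base frame: x ahead of the robot, y to its left, z up, the work surface at z = 0. Lengths are in m, angles in rad, forces in N, time in s.
With the tool pointing down it reaches from about 0.4 to 0.85 m from the base axis. Payload 4.5 kg.
Tool frame: the origin (TCP) lies at the very end of the fingers, on their centre line; the grasp point (between the pads) lies 19 mm behind it; z points along the fingers, y is the line along which they close (so a half turn about z gives the same grasp; the last joint's range is limited). The gripper opens to 88 mm and grips with 3 to 60 N. Pads are 18 mm wide; open, the fingers measure 123 mm over their backs; the gripper's body (75 mm by 187 mm) begins 45 mm behind the grasp point.
Start: joints at [1.205, 0.689, -0.195, 1.565, 0.157, 0.902, -0.215], TCP at [0.243, -0.576, 0.239] pointing down, gripper open.
Joint ranges: [-3.01, 3.01], [-0.46, 2.08], [-1.47, 1.51], [0.13, 2.56], [-1, 4.14], [0.04, 2.09], [-2.66, 2.66]. Speed limits (rad/s): [2.57, 2.57, 3.14, 3.14, 3.14, 3.14, 3.14].

## Interface

Orientations are given as a unit quaternion [w, x, y, z].
In Python, from rig import bot gives the robot as it stands.
- The arm moves only by the tool drive_tool, never from a script. Its argument "increments" is a list of rows, each an object of numbers: "x", "y", "z": the shift along the tool's x, y, z in mm; "ax", "ay", "az": the turn, a rotation vector about the tool's x, y, z in degrees. A call has exactly 5 rows; each row shifts and turns the commanded pose from where the row before left it, along the tool's axes as they then stand; what a row does not reach is not made up. A row lasts 1/12 s, in which the tool goes at most 41.7 mm and 7.16 degrees, less where a joint would pass 70% of its speed; a pose out of reach is approached as far as the arm can. A call is refused whole if a number of a shift passes 41.7 or a number of a turn 7.16, either way. A call with a gripper value outside its range is refused whole. "hand" is the closure, from 0 (fully open) to 1 (shut), set as the call begins (left out, the last holds). The fingers move at their own pace and stop on an object; the grip force is fixed at half the most. Time passes only in rows, so rows that do not move let the fingers close, or fill a call up. It gives the time, the measured TCP pose, the force, the opening and the grip force at its end, in the units of the state.
- bot.sense(): the state, without advancing time (a new reading comes with each control period).
- bot.get_image(name): name is "scene" or "top" or "wrist"; returns (picture, depth): 420x560x3 uint8, blue, green, red; 420x560 float32, m along the optical axis (not along the pixel's ray), 0 where there is no reading.
- bot.camera_model(name): a dict with "intrinsics" (3x3 intrinsics, pixels), "extrinsics" (4x4, takes a point from world to camera coordinates). Camera axes: x right, y down, z forward; pixel columns grow to the right and rows downward; lengths in m; the calibration is good to about 2 mm. A picture is of the moment at which its call begins: read the wrist's pose just before it. camera_model takes no time and is no camera call; for the wrist camera it gives the pose at the moment of the call.
- bot.job_done(): hands the job in; it is judged then, once.
The state is a dict: "t": time; "qpos": joint angles; "qd": joint speeds; "tau": joint torques, N m; "eef_pos": TCP position; "tool_rot": TCP orientation; "wrist_force": force on the tool from outside, world axes, zero at the start; "ft_torque": the same for the moment, N m; "finger_gap": opening from 0.0 (shut) to 1.0 (fully open); "grip_force": force on a finger pad.
Only numpy, scipy, OpenCV 4.12 (cv2) and the standard library are available. Lean on these libraries where they do the work, as an engineer would, in place of code of your own. Each camera call takes 0.05 s, during which the arm holds its last target. There are 200 camera calls.

## Working session

There is one attempt and no reset: what is moved stays moved. The work goes in short steps, Python scripts to look and compute and a tool call to move; the robot and the scene stay as the last step left them, time stands still between calls to the robot, and variables do not carry over. Pictures are saved under pics/ and viewed, at most 10 in all, crops included, and the job is handed in when it is done.

Besides the shell and the picture viewer there is one more tool, called after "Request:" by a JSON object that holds its "op" and its "data". drive_tool: Moves the arm, as the interface text tells. Its arguments: {"type":"object","properties":{"increments":{"type":"array","items":{"type":"object","properties":{"x":{"type":"number"},"y":{"type":"number"},"z":{"type":"number"},"ax":{"type":"number"},"ay":{"type":"number"},"az":{"type":"number"}}}},"hand":{"type":"number"}},"required":["increments"]}

```bash
mkdir -p pics
cat > h.py <<'E'
import numpy as np,cv2
from rig import bot
def snap(n,f):
    m=bot.camera_model(n); p,d=bot.get_image(n)
    cv2.imwrite(f'pics/{f}.png',p); np.savez(f'{f}.npz',d=d,p=p,K=np.array(m['intrinsics']),E=np.array(m['extrinsics']))
def pt(f,u,v,z=None):
    q=np.load(f'{f}.npz'); K,E,d=q['K'],q['E'],q['d']
    r=np.linalg.inv(K)@[u,v,1]; R,t=E[:3,:3],E[:3,3]
    if z is None:
        w=np.median(d[int(v)-1:int(v)+2,int(u)-1:int(u)+2]); return R.T@(r*w-t)
    c=-R.T@t; k=R.T@r; return c+k*(z-c[2])/k[2]
E
python3 - <<'E'
from h import *
snap('top','top1');snap('scene','sc1')
s=bot.sense();print(s['t'],s['eef_pos'],s['tool_rot'],s['wrist_force'],s['finger_gap'])
E
```

```text
0.1 [ 0.24302177 -0.57521533  0.23800952] [-7.75282251e-04  9.80076853e-01  1.98617015e-01 -2.05694544e-04] [0.03634674 0.39492046 0.47056955] 1.0015749361273647
```

View pics/top1.png

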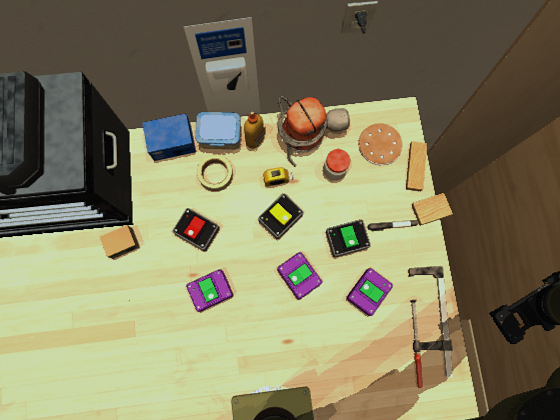

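View pics/sc1.png

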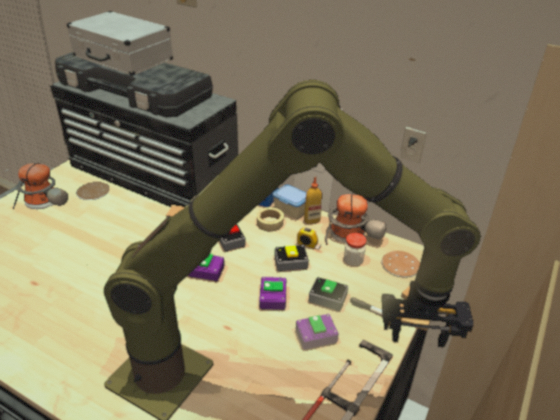

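The top view shows the grey box with the green rocker at about (348,238) and the pen to its right at about (395,225). The purple look-alikes are nearer the robot. Next I'll enlarge a crop to locate the dot.

Run:
```python
from h import *
p=cv2.imread('pics/top1.png')
cv2.imwrite('pics/c1.png',cv2.resize(p[205:270,310:390],None,fx=8,fy=8,interpolation=cv2.INTER_CUBIC))
for u,v in[(348,238),(351,231),(346,246),(348,238)]: print(u,v,pt('top1',u,v),pt('top1',u,v,.06))
print(pt('top1',450,300,0),pt('top1',450,300))
```

```text
348 238 [ 0.46921612 -0.25702513  0.05616662] [ 0.46866819 -0.25637701  0.06      ]
351 231 [ 0.4872715  -0.26821366  0.05474714] [ 0.48644881 -0.26728146  0.06      ]
346 246 [ 0.44866487 -0.24860386  0.0549016 ] [ 0.44801712 -0.24777559  0.06      ]
348 238 [ 0.46921612 -0.25702513  0.05616662] [ 0.46866819 -0.25637701  0.06      ]
[ 0.27437323 -0.51618059  0.        ] [ 0.27436774 -0.51649033 -0.00087826]
```

View pics/c1.png

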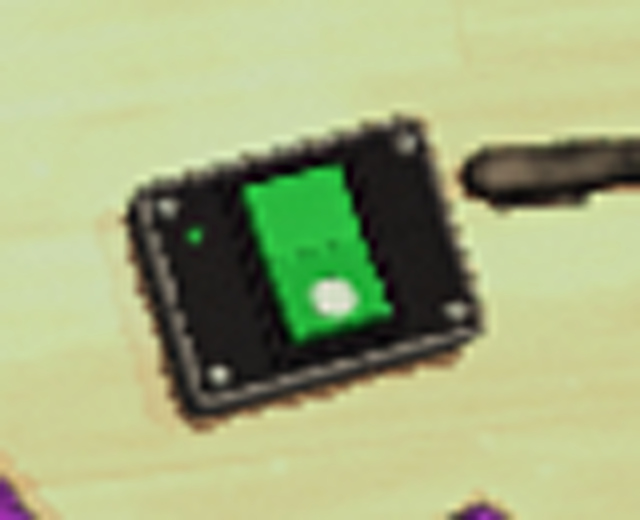

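```bash
cat >> h.py <<'E'
from scipy.spatial.transform import Rotation as Ro
def rel(target,yaw):
    s=bot.sense(); q=s['tool_rot']; R=Ro.from_quat([q[1],q[2],q[3],q[0]])
    T=Ro.from_matrix(np.array([[np.cos(yaw),np.sin(yaw),0],[np.sin(yaw),-np.cos(yaw),0],[0,0,-1]]))
    print('t',s['t'],'pos',s['eef_pos'],'F',s['wrist_force'],'gap',s['finger_gap'])
    print('tool-frame shift mm',1e3*R.inv().apply(np.array(target)-s['eef_pos']),'turn deg',np.degrees((R.inv()*T).as_rotvec()))
E
python3 - <<'E'
from h import *
f=lambda x,y,z:pt('top1',310+(x+.5)/8-.5,205+(y+.5)/8-.5,z)
d=f(333,297,.059); 
C=[f(243,188,.046),f(343,165,.046),f(390,315,.057),f(297,340,.057)]
B=[f(*c,.043) for c in [(137,197),(415,123),(475,322),(200,400)]]
print(d,f(317,253,.053)); print(np.mean(C,0),np.mean(B,0))
a=lambda v:np.degrees(np.arctan2(v[1],v[0]))
for Q in(C,B): print(a(Q[0]-Q[3]),a(Q[1]-Q[2]),a(Q[0]-Q[1])-90,a(Q[3]-Q[2])-90,[np.linalg.norm(Q[i]-Q[i-1]) for i in range(4)])
rel([*d[:2],.15],np.radians(a(C[0]-C[3]+C[1]-C[2])))
E
```

```text
[ 0.45792367 -0.26346763  0.059     ] [ 0.47415162 -0.26148943  0.053     ]
[ 0.47487882 -0.26219263  0.0515    ] [ 0.47370984 -0.25944965  0.043     ]
8.724683926756446 5.960776457535508 6.043422185872075 7.995041395360076 [np.float64(0.05667621681724869), np.float64(0.035108979424655996), np.float64(0.05553298630370321), np.float64(0.03244840062677294)]
8.798716509632404 7.46428191526637 8.013129634448362 8.747379799411291 [np.float64(0.07196827898360313), np.float64(0.09884556483789383), np.float64(0.07071930291940469), np.float64(0.09718938955074123)]
t 0.1 pos [ 0.24302177 -0.57521533  0.23800952] F [0.03634674 0.39492046 0.47056955] gap 1.0015749361273647
tool-frame shift mm [ 319.32472716 -203.34478221   88.30485418] turn deg [-0.0904476   0.01787702 15.5548233 ]
```

Request:
{"op": "drive_tool", "data": {"hand": 1, "increments": [{"x": 20, "y": -13}, {"x": 30, "y": -19}, {"x": 32, "y": -20}, {"x": 32, "y": -20}, {"x": 32, "y": -20}]}}

```text
invalid input at $.increments[0]: expected keys x, y, z, ax, ay, az
```

Request:
{"op": "drive_tool", "data": {"increments": [{"x": 32, "y": -20}, {"x": 32, "y": -20}, {"x": 32, "y": -20}, {"x": 32, "y": -20}, {"x": 30, "y": -19}]}}

```text
invalid input at $.increments[0]: expected keys x, y, z, ax, ay, az
```

Request:
{"op": "drive_tool", "data": {"increments": [{"x": 10, "y": -6, "z": 20}, {"z": 25, "az": 5}, {"z": 25, "az": 5}, {"z": 10, "az": 5}, {}]}}

```text
invalid input at $.increments[0]: expected keys x, y, z, ax, ay, az
```

Run:
```python
from h import *
rel([.4565,-.2635,.075],np.radians(8))
snap('wrist','w1'); snap('top','top2')
```

```text
t 0.1 pos [ 0.24302177 -0.57521533  0.23800952] F [0.03634674 0.39492046 0.47056955] gap 1.0015749361273647
tool-frame shift mm [ 318.00791893 -203.74912539  163.30572359] turn deg [-0.0905239   0.01736519 14.91219928]
```

View pics/w1.png

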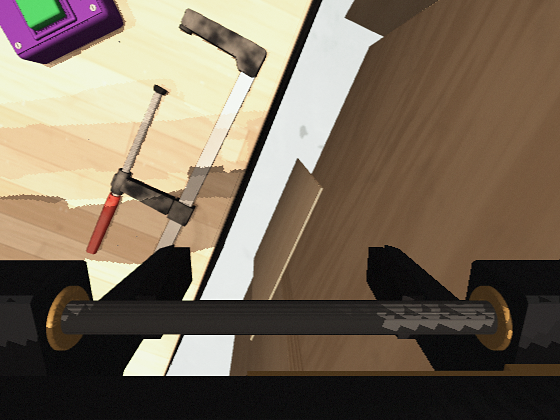

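The moves were refused because every row needs all six keys. The wrist view is still from the start pose, showing the clamp at lower left and a purple box at top left. I'll resend the moves with full rows.

Request:
{"op": "drive_tool", "data": {"hand": 1, "increments": [{"x": 20, "y": -13, "z": 0, "ax": 0, "ay": 0, "az": 0}, {"x": 30, "y": -19, "z": 0, "ax": 0, "ay": 0, "az": 0}, {"x": 32, "y": -20, "z": 0, "ax": 0, "ay": 0, "az": 0}, {"x": 32, "y": -20, "z": 0, "ax": 0, "ay": 0, "az": 0}, {"x": 32, "y": -20, "z": 0, "ax": 0, "ay": 0, "az": 0}]}}

```text
t: 0.62
eef_pos: [0.3425, -0.4327, 0.2386]
tool_rot: [-0.0, 0.98, 0.198, 0.0]
wrist_force: [0.3, -0.5, 0.4]
finger_gap: 0.643
grip_force: 0.0
```

Request:
{"op": "drive_tool", "data": {"increments": [{"x": 32, "y": -20, "z": 0, "ax": 0, "ay": 0, "az": 0}, {"x": 32, "y": -20, "z": 0, "ax": 0, "ay": 0, "az": 0}, {"x": 32, "y": -20, "z": 0, "ax": 0, "ay": 0, "az": 0}, {"x": 32, "y": -20, "z": 0, "ax": 0, "ay": 0, "az": 0}, {"x": 30, "y": -19, "z": 0, "ax": 0, "ay": 0, "az": 0}]}}

```text
t: 1.03
eef_pos: [0.45, -0.2794, 0.2387]
tool_rot: [-0.0, 0.98, 0.199, 0.0]
wrist_force: [0.3, 0.8, 0.1]
finger_gap: 0.27
grip_force: 0.0
```

Request:
{"op": "drive_tool", "data": {"increments": [{"x": 10, "y": -6, "z": 20, "ax": 0, "ay": 0, "az": 0}, {"x": 0, "y": 0, "z": 25, "ax": 0, "ay": 0, "az": 5}, {"x": 0, "y": 0, "z": 25, "ax": 0, "ay": 0, "az": 5}, {"x": 0, "y": 0, "z": 10, "ax": 0, "ay": 0, "az": 5}, {"x": 0, "y": 0, "z": 0, "ax": 0, "ay": 0, "az": 0}]}}

```text
t: 1.45
eef_pos: [0.4544, -0.2709, 0.1564]
tool_rot: [-0.001, 0.998, 0.068, -0.002]
wrist_force: [-0.5, 0.2, 0.2]
finger_gap: 0.004
grip_force: 0.0
```

Run:
```python
from h import *
rel([.4565,-.2635,.075],np.radians(8))
snap('wrist','w2')
```

```text
t 1.45 pos [ 0.45438862 -0.27090264  0.15636549] F [-0.54144143  0.2339183   0.15198236] gap 0.004470498064895876
tool-frame shift mm [ 3.47112676 -6.83032196 81.36889539] turn deg [-0.1524101   0.26132292 -0.17408376]
```

View pics/w2.png

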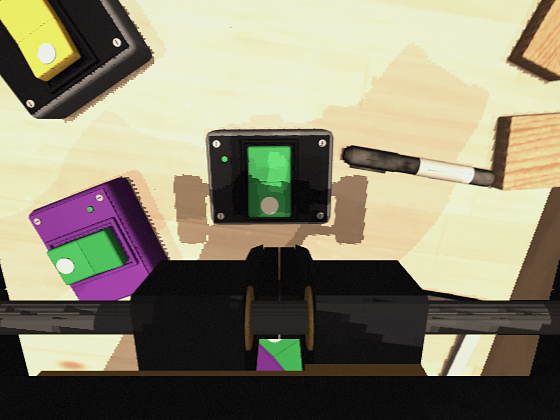

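The wrist view shows the green rocker square to the tool with its dot at (269,206), and the pen to the right is clear. I'll cross-check the dot position from here.

Run:
```python
from h import *
d=pt('w2',269,206,.059);print(pt('w2',269,206),d)
B=[pt('w2',*c,.043) for c in [(210,132),(331,132),(330,221),(211,221)]]
print(np.mean(B,0),B[0]-B[3],B[1]-B[2])
q=np.load('w2.npz')
print([pt('w2',269,v).round(4) for v in (155,180,206,214)])
rel([*d[:2],.07],np.radians(8))
```

```text
[ 0.45790665 -0.26196678  0.06102527] [ 0.45734906 -0.26197221  0.059     ]
[ 0.47664675 -0.26018269  0.043     ] [0.07391835 0.00658036 0.        ] [0.07301874 0.01253076 0.        ]
[array([ 0.4964, -0.2567,  0.0526]), array([ 0.4773, -0.2593,  0.0549]), array([ 0.4579, -0.262 ,  0.061 ]), array([ 0.452 , -0.2628,  0.0631])]
t 1.5 pos [ 0.45524271 -0.27152607  0.15777253] F [ 0.54041992  0.86523353 -0.14676965] gap 0.005654773660770103
tool-frame shift mm [ 3.62934465 -9.06248176 87.77487814] turn deg [-0.06769037  0.13697896  0.02519127]
```

Request:
{"op": "drive_tool", "data": {"increments": [{"x": 1, "y": -9, "z": 10, "ax": 0, "ay": 0, "az": 0}, {"x": 0, "y": 0, "z": 25, "ax": 0, "ay": 0, "az": 0}, {"x": 0, "y": 0, "z": 25, "ax": 0, "ay": 0, "az": 0}, {"x": 0, "y": 0, "z": 20, "ax": 0, "ay": 0, "az": 0}, {"x": 0, "y": 0, "z": 6, "ax": 0, "ay": 0, "az": 0}]}}

```text
t: 1.92
eef_pos: [0.4552, -0.2627, 0.0714]
tool_rot: [-0.001, 0.998, 0.07, -0.001]
wrist_force: [0.6, -0.2, -0.8]
finger_gap: 0.004
grip_force: 0.0
```

Run:
```python
from h import *
rel([.4555,-.262,.053],np.radians(8))
```

```text
t 1.9167 pos [ 0.45519077 -0.26270026  0.07141853] F [ 0.58218385 -0.20620005 -0.8195955 ] gap 0.0038758136933428906
tool-frame shift mm [ 0.42760364 -0.62488472 18.41887184] turn deg [-0.07844485  0.07298395  0.04161559]
```

Request:
{"op": "drive_tool", "data": {"increments": [{"x": 0, "y": 0, "z": 3, "ax": 0, "ay": 0, "az": 0}, {"x": 0, "y": 0, "z": 2, "ax": 0, "ay": 0, "az": 0}, {"x": 0, "y": 0, "z": 2, "ax": 0, "ay": 0, "az": 0}, {"x": 0, "y": 0, "z": 2, "ax": 0, "ay": 0, "az": 0}, {"x": 0, "y": 0, "z": 2, "ax": 0, "ay": 0, "az": 0}]}}

```text
t: 2.33
eef_pos: [0.4561, -0.2634, 0.0626]
tool_rot: [0.001, 0.998, 0.069, 0.001]
wrist_force: [-1.1, -1.2, 4.0]
finger_gap: 0.003
grip_force: 2.1
```

Request:
{"op": "drive_tool", "data": {"increments": [{"x": 0, "y": 0, "z": 1, "ax": 0, "ay": 0, "az": 0}, {"x": 0, "y": 0, "z": 1, "ax": 0, "ay": 0, "az": 0}, {"x": 0, "y": 0, "z": 1, "ax": 0, "ay": 0, "az": 0}, {"x": 0, "y": 0, "z": 1, "ax": 0, "ay": 0, "az": 0}, {"x": 0, "y": 0, "z": 0, "ax": 0, "ay": 0, "az": 0}]}}

```text
t: 2.75
eef_pos: [0.4553, -0.2631, 0.0576]
tool_rot: [0.0, 0.998, 0.069, -0.0]
wrist_force: [-2.0, -0.2, 2.5]
finger_gap: 0.003
grip_force: 1.1
```

Request:
{"op": "drive_tool", "data": {"increments": [{"x": 0, "y": 0, "z": 1, "ax": 0, "ay": 0, "az": 0}, {"x": 0, "y": 0, "z": 0.5, "ax": 0, "ay": 0, "az": 0}, {"x": 0, "y": 0, "z": 0.5, "ax": 0, "ay": 0, "az": 0}, {"x": 0, "y": 0, "z": 0.5, "ax": 0, "ay": 0, "az": 0}, {"x": 0, "y": 0, "z": 0, "ax": 0, "ay": 0, "az": 0}]}}

```text
t: 3.17
eef_pos: [0.4555, -0.2629, 0.0552]
tool_rot: [-0.0, 0.998, 0.069, -0.0]
wrist_force: [-2.5, -0.5, 3.3]
finger_gap: 0.006
grip_force: 1.8
```

Request:
{"op": "drive_tool", "data": {"increments": [{"x": 0, "y": 0, "z": 0.5, "ax": 0, "ay": 0, "az": 0}, {"x": 0, "y": 0, "z": 0.5, "ax": 0, "ay": 0, "az": 0}, {"x": 0, "y": 0, "z": 0.5, "ax": 0, "ay": 0, "az": 0}, {"x": 0, "y": 0, "z": 0, "ax": 0, "ay": 0, "az": 0}, {"x": 0, "y": 0, "z": 0, "ax": 0, "ay": 0, "az": 0}]}}

```text
t: 3.58
eef_pos: [0.4553, -0.2629, 0.0542]
tool_rot: [0.0, 0.998, 0.069, -0.0]
wrist_force: [-2.8, 0.3, 8.0]
finger_gap: 0.008
grip_force: 4.3
```

Request:
{"op": "drive_tool", "data": {"increments": [{"x": 0, "y": 0, "z": 0.5, "ax": 0, "ay": 0, "az": 0}, {"x": 0, "y": 0, "z": 0.5, "ax": 0, "ay": 0, "az": 0}, {"x": 0, "y": 0, "z": 0, "ax": 0, "ay": 0, "az": 0}, {"x": 0, "y": 0, "z": 0, "ax": 0, "ay": 0, "az": 0}, {"x": 0, "y": 0, "z": 0, "ax": 0, "ay": 0, "az": 0}]}}

```text
t: 4.0
eef_pos: [0.4552, -0.263, 0.0539]
tool_rot: [0.0, 0.998, 0.069, -0.0]
wrist_force: [-4.3, 0.7, 16.7]
finger_gap: 0.004
grip_force: 8.4
```

The force jumped to 16.7 N with only about 0.3 mm of travel, so the rocker is against its stop. I'll retreat straight up.

Request:
{"op": "drive_tool", "data": {"increments": [{"x": 0, "y": 0, "z": -2, "ax": 0, "ay": 0, "az": 0}, {"x": 0, "y": 0, "z": -5, "ax": 0, "ay": 0, "az": 0}, {"x": 0, "y": 0, "z": -20, "ax": 0, "ay": 0, "az": 0}, {"x": 0, "y": 0, "z": -35, "ax": 0, "ay": 0, "az": 0}, {"x": 0, "y": 0, "z": -35, "ax": 0, "ay": 0, "az": 0}]}}

```text
t: 4.42
eef_pos: [0.4557, -0.2621, 0.15]
tool_rot: [-0.001, 0.998, 0.07, -0.001]
wrist_force: [0.8, 0.3, 0.3]
finger_gap: 0.004
grip_force: 0.0
```

Request:
{"op": "drive_tool", "data": {"increments": [{"x": 0, "y": 0, "z": -20, "ax": 0, "ay": 0, "az": 0}, {"x": -15, "y": 0, "z": 0, "ax": 0, "ay": 0, "az": 0}, {"x": -15, "y": 0, "z": 0, "ax": 0, "ay": 0, "az": 0}, {"x": 0, "y": 0, "z": 0, "ax": 0, "ay": 0, "az": 0}, {"x": 0, "y": 0, "z": 0, "ax": 0, "ay": 0, "az": 0}]}}

```text
t: 4.83
eef_pos: [0.4262, -0.2671, 0.1698]
tool_rot: [-0.0, 0.998, 0.069, 0.0]
wrist_force: [0.6, 0.2, 0.4]
finger_gap: 0.007
grip_force: 0.0
```

Run:
```python
from h import *
s=bot.sense();print(s['t'],s['eef_pos'],s['wrist_force'],np.abs(s['qd']).max())
snap('wrist','w3')
```

```text
4.8333 [ 0.42621545 -0.26705875  0.16983558] [0.55665494 0.209751   0.36632254] 0.03250015442126292
```

View pics/w3.png

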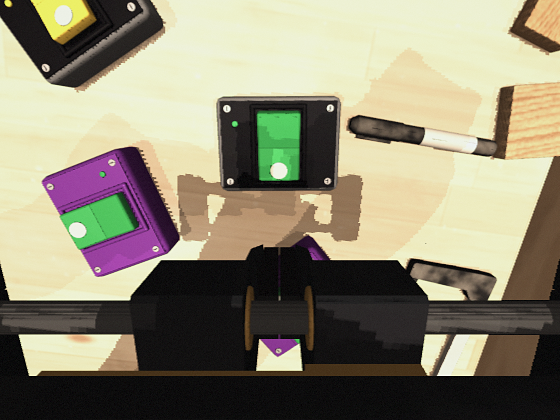

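The view shows the rocker with its dot at (279,171), and the box and pen look undisturbed. I'll confirm the tilt from depth.

Run:
```python
from h import *
for f,u,vs in(('w2',258,(150,158,166,174,190,198,206,214)),('w3',266,(115,122,129,136,155,162,169,176))):
    P=np.array([pt(f,u,v) for v in vs]); print(f,P[:,2].round(4),'slopes',np.polyfit(P[:4,0],P[:4,2],1)[0],np.polyfit(P[4:,0],P[4:,2],1)[0])
B=[pt('w3',*c,.043) for c in [(220,98),(339,98),(337,187),(221,187)]];print(np.mean(B,0))
print(pt('w3',279,171),pt('w3',279,171,.053))
```

```text
w2 [0.0527 0.0534 0.0538 0.0545 0.0568 0.0587 0.0602 0.0625] slopes -0.09360641703057178 -0.30853483833483364
w3 [0.062  0.0611 0.0594 0.058  0.0546 0.0541 0.0528 0.052 ] slopes 0.2628307917993145 0.154702767844706
[ 0.47644874 -0.26000875  0.043     ]
[ 0.45555772 -0.2626965   0.05391489] [ 0.45541914 -0.26271605  0.053     ]
```

```bash
python3 -c "
from rig import bot
print(bot.job_done())"
```

```text
the job is handed in; nothing more can be done
None
```

The green rocker is tipped fully to OFF (depth tilt went from about +0.20 to −0.21 rad), the hand is clear, the green box moved less than 0.5 mm, and the job was handed in at about 5 s.

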